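Turn the work plate over and start the cycle

TASK

On the turn-over fixture, swing the hinged work plate over like a page, without slamming it, until it lies flat on the rests at the other side with its ribbed face up. Only then press the round palm button, between the two upright guards, fully down, keep it down for a good second and let it come back up. Do not press the square key on the other box, and do not disturb the bin, the screwdriver or the bottle.

Things in the scene. Friction and masses are not known exactly. Their poses are not given: they have to be found in the camera images.
- plate (a joint): Angle (rad) of the hinged work plate. 0 = level on the fixture's +y side, four round bosses up; 1.57 = upright; 3.14 = level on the -y side, five long ribs up (stops at both ends). Starts at 0 to 0.3. The hinge is stiff: the plate stays where it is left and must be guided all the way, with about 1 to 5 N at the handle.
- plate_handle (a point): Centre of the plate's T-handle: dark steel round bar, 18 mm diameter, 36 mm long, parallel to the hinge (point x), 138 mm from the hinge axis in the plate's mid-plane, on a 12 mm wide stem beyond the middle of the free edge. Can be pinched from above by its flat ends (36 mm apart); it turns between the fingertips. 55 mm above the table when the plate is level.
- plate_hinge (a point): Middle of the hinge axis on the fixed fixture, 55 mm above the table. x = hinge axis, y = side where the plate starts, z up; yaw up to 0.3 rad. At angle a the handle is 138*cos(a) mm along y and 138*sin(a) mm above this point.
- fixture: Bolted-down turn-over fixture: dark steel base 160 x 250 x 12 mm, two grey brackets 68 mm high at x = +-73 mm, four rubber rests. Origin under its centre, axes as plate_hinge. The aluminium plate it carries is 126 mm along the hinge, 10 mm thick, reaching 4 to 110 mm from the axis; bosses 7 mm, ribs 8 mm proud; about 0.3 kg.
- palm (a joint): Travel (m) of the round palm button: 0 = up, 0.008 = fully down. Sprung: about 2.4 N to start it moving, 8 N fully down; it returns by itself.
- palm_top (a point): Centre of the flat top of the palm button, a black mushroom head of 60 mm diameter (flat part 44 mm), 102 mm above the table when up; the point moves with the button. It is pressed straight down. Site x is parallel to the guards, z up.
- start_box: Bolted-down white box 110 x 110 x 70 mm with the palm button in the middle of its top, between two upright steel guards 60 mm long (along x), 6 mm thick, centred at y = +-45 mm, tops 106 mm above the table. Origin under its centre; yaw up to 0.35 rad. This box and the other one may stand in either of two places.
- key (a joint): Travel (m) of the square key on the other box: 0 = up, 0.006 = fully down. Leave it alone.
- key_top (a point): Centre of the top of the square black key, 50 x 50 mm, 86 mm above the table, on a second white box 110 x 110 x 70 mm without guards.
- bin: Open blue parts bin, 130 x 180 x 60 mm, loose, beyond the fixture; origin under its centre. Bystander.
- driver: Screwdriver about 190 mm long lying on the table, loose; origin at its underside, along x. Bystander.
- bottle: White closed bottle, 60 mm diameter, 150 mm high, loose, standing on the left; origin under its centre. Bystander.
Things that resemble listed ones, but are neither listed nor needed, are in the scene too. What is shaped like the part that bears key but green is not meant.

How it is judged:
By the outcome, as a careful person would: the job done as asked, in the order asked, and still so for the second after the job is handed in, with the robot touching nothing.
It also fails if it takes over 64 s, if anything falls off the work surface, if the arm or the gripper's body presses on something with over 40 N, if the wrist force passes 120 N, or if a joint passes its speed limit or range.

ROBOT

A 6-joint arm with a two-finger parallel gripper is mounted at the origin on the work surface. World frame = base frame: x ahead of the robot, y to its left, z up, the work surface at z = 0. Lengths are in m, angles in rad, forces in N, time in s.
With the tool pointing down it reaches from about 0.3 to 0.775 m from the base axis. Payload 14.6 kg.
Tool frame: the origin (TCP) lies at the very end of the fingers, on their centre line; the grasp point (between the pads) lies 19 mm behind it; z points along the fingers, y is the line along which they close (so a half turn about z gives the same grasp; the last joint's range is limited). The gripper opens to 94 mm and grips with 3 to 60 N. Pads are 16 mm wide; open, the fingers measure 119 mm over their backs; the gripper's body (75 mm by 177 mm) begins 78 mm behind the grasp point.
Start: joints at [-1.194, 0.3, 1.521, -0, 1.321, -0.067], TCP at [0.236, -0.497, 0.205] pointing down, gripper open.
Joint ranges: [-3.03, 3.03], [-0.79, 2.21], [0.23, 2.52], [-1.04, 4.18], [0, 3.07], [-2.55, 2.55]. Speed limits (rad/s): [2.22, 2.22, 2.57, 3.14, 3.14, 3.14].

INTERFACE

Orientations are given as [roll, pitch, yaw] about the fixed x, y, z axes, in that order (R = Rz(yaw) Ry(pitch) Rx(roll)).
In Python, from station import ctrl gives the robot as it stands. The module is installed in compiled form; this text tells all that it offers.
- The arm moves only by the tool step_arm, never from a script. Its argument "deltas" is a list of rows, each an object with "dp": the shift along the tool's x, y, z scaled (see below), a list of three; "twist": the turn about the tool's z scaled (see below). In form: [{"dp": [tx, ty, tz], "twist": twist}, ...]. A call has 1 to 12 rows; each row shifts and turns the commanded pose from where the row before left it, along the tool's axes as they then stand; what a row does not reach is not made up. The controller multiplies each number of a shift by 0.04 m and each number of a turn by 4 degrees. A row lasts 1/10 s, in which the tool goes at most 50 mm and 8.59 degrees, less where a joint would pass 70% of its speed; a pose out of reach is approached as far as the arm can. A call with a number of a shift or a turn outside -1 to 1 is refused whole. A call with a gripper value outside its range is refused whole. "gripper" is the opening, from -1 (shut) to 1 (fully open), set as the call begins (left out, the last holds). The fingers move at their own pace and stop on an object; "squeeze" is the grip in N (left out, the last holds). Time passes only in rows, so rows that do not move let the fingers close. It gives the time, the measured TCP pose, the force, the opening and the grip force at its end, in the units of the state.
- ctrl.get_obs(): the state, without advancing time (a new reading comes with each control period).
- ctrl.camera(name): name is "scene" or "top"; returns (picture, depth): 420x560x3 uint8, red, green, blue; 420x560 float32, m along the optical axis (not along the pixel's ray), 0 where there is no reading.
- ctrl.get_calibration(name): a dict with "fx", "fy", "cx", "cy" (pixels), "world_to_cam" (4x4, takes a point from world to camera coordinates). Camera axes: x right, y down, z forward; pixel columns grow to the right and rows downward; lengths in m; the calibration is good to about 2 mm. A picture is of the moment at which its call begins. get_calibration takes no time and is no camera call.
- ctrl.hand_in(): hands the job in; it is judged then, once.
Trained networks look in the newest picture that a camera, given by its name, has taken for a name from the list of things; names that differ only in an ending like _2 or _b are one class to them, and where a whole thing is asked for, a point or a joint stands for the part that bears it (a point fixed in the world has none). Each returns a list of dicts, best first, with "conf" (0 to 1); they miss things now and then, are a little off and sometimes report something else, mostly with a low value. They report only what shows in the picture. A call takes as long as a camera call. They do not tell look-alikes from the thing itself.
- ctrl.spot_in(camera, label): "rect" ([left, top, right, bottom] as shares, 0 to 1, of the picture: columns of its width, rows of its height, round what is visible of it).
- ctrl.cut_out(camera, label): "pixels" (420x560 bool, what is visible of it) and "rect" ([left, top, right, bottom] as shares, 0 to 1, of the picture: columns of its width, rows of its height, round what is visible of it).
The state is a dict: "time_s": time; "qpos": joint angles; "joint_vel": joint speeds; "tau": joint torques, N m; "ee_pos": TCP position; "eef_rot": TCP orientation; "force": force on the tool from outside, world axes, zero at the start; "moment": the same for the moment, N m; "grip_width": finger opening in m; "grip_force": force on a finger pad.
Only numpy, scipy, OpenCV 4.12 (cv2) and the standard library are available. Lean on these libraries where they do the work, as an engineer would, in place of code of your own. Each camera call takes 0.05 s, during which the arm holds its last target. There are 200 camera calls.

## Working session

There is one attempt and no reset: what is moved stays moved. The work goes in short steps, Python scripts to look and compute and a tool call to move; the robot and the scene stay as the last step left them, time stands still between calls to the robot, and variables do not carry over. Pictures are saved under pics/ and viewed, at most 10 in all, crops included, and the job is handed in when it is done.

Besides the shell and the picture viewer there is one more tool, called after "Request:" by a JSON object that holds its "op" and its "data". step_arm: Moves the arm, as the interface text tells. Its arguments: {"type":"object","properties":{"deltas":{"type":"array"},"gripper":{"type":"number"},"squeeze":{"type":"number"}},"required":["deltas"]}

```bash
mkdir -p pics
cat > h.py <<'E'
import numpy as np, cv2
from station import ctrl
def shot(n):
    p,d=ctrl.camera(n); return p,d
def cloud(n,d):
    c=ctrl.get_calibration(n); T=np.linalg.inv(np.array(c["world_to_cam"]))
    v,u=np.mgrid[:420,:560]
    P=np.stack([(u-c["cx"])/c["fx"]*d,(v-c["cy"])/c["fy"]*d,d],-1)
    return P@T[:3,:3].T+T[:3,3]
E
python3 - <<'E'
from h import *
for n in("scene","top"):
    p,d=shot(n); cv2.imwrite(f"pics/{n}0.png",p[:,:,::-1]); np.save(f"{n}_d.npy",d); np.save(f"{n}_p.npy",p)
    W=cloud(n,d)
    for l in("plate","plate_handle","fixture","palm","palm_top","start_box","key","bin","driver","bottle"):
        for r in ctrl.cut_out(n,l)[:3]:
            m=r["pixels"]&(d>0)
            q=W[m]; print(n,l,round(r["conf"],2),(np.array(r["rect"])*[560,420,560,420]).astype(int),np.median(q,0).round(3),q.min(0).round(3),q.max(0).round(3)) if len(q) else 0
print(ctrl.get_obs())
E
```

```text
scene plate 0.89 [282 174 338 227] [0.504 0.132 0.061] [0.421 0.064 0.009] [0.568 0.219 0.072]
scene plate_handle 0.95 [282 176 343 226] [0.503 0.133 0.061] [0.421 0.061 0.007] [0.568 0.221 0.072]
scene plate_handle 0.4 [136 189 159 210] [ 0.643 -0.287  0.101] [ 0.593 -0.319  0.068] [ 0.667 -0.262  0.106]
scene fixture 0.61 [240 165 341 241] [0.507 0.09  0.015] [ 0.354 -0.065 -0.004] [0.589 0.222 0.074]
scene palm 0.83 [137 183 159 208] [ 0.643 -0.287  0.101] [ 0.607 -0.335  0.069] [ 0.667 -0.262  0.106]
scene palm 0.59 [242 168 342 238] [0.507 0.089 0.016] [ 0.379 -0.06  -0.005] [0.587 0.221 0.072]
scene palm_top 0.77 [134 188 161 207] [ 0.643 -0.287  0.101] [ 0.609 -0.317  0.09 ] [ 0.667 -0.262  0.106]
scene start_box 0.77 [130 186 176 231] [ 0.659 -0.276  0.071] [ 0.574 -0.354  0.001] [ 0.705 -0.225  0.109]
scene start_box 0.48 [241 169 341 241] [0.508 0.09  0.016] [ 0.387 -0.06  -0.002] [0.589 0.221 0.074]
scene start_box 0.41 [234 264 310 331] [0.794 0.106 0.006] [ 0.711  0.004 -0.003] [0.882 0.208 0.065]
scene key 0.73 [161 140 181 158] [ 0.455 -0.316  0.085] [ 0.416 -0.354  0.
[... 1917 characters left out ...]
 0.066]
{'time_s': 1.1, 'qpos': array([-1.19362965e+00,  2.99894818e-01,  1.52099638e+00,  4.59429826e-05,
        1.32070553e+00, -6.66157039e-02]), 'joint_vel': array([-5.10112761e-04, -3.33472352e-05,  5.00359403e-04,  1.45644114e-04,
       -7.59527395e-04,  4.85769396e-04]), 'tau': array([ 2.57768428e-03, -5.31666863e+01, -3.52919018e+01,  7.09909620e-02,
        2.12011789e-02, -1.99244909e-05]), 'ee_pos': array([ 0.23614437, -0.49671528,  0.20544996]), 'eef_rot': array([-3.14159155e+00, -4.46859677e-05,  4.43771014e-01]), 'force': array([ 0.05405568,  0.33018636, -0.34807542]), 'moment': array([0.0043714 , 0.04864196, 0.01820657]), 'grip_force': 0.0, 'grip_width': 0.09420329005747402}
```

View pics/scene0.png

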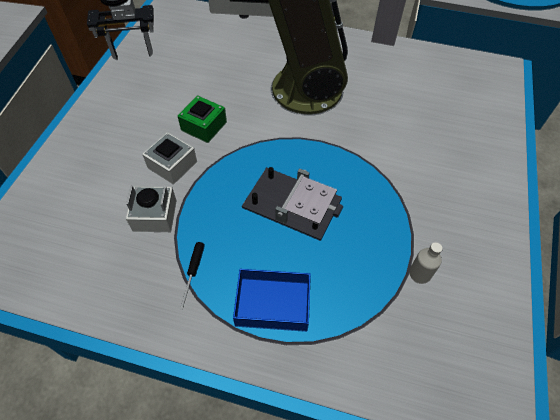

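View pics/top0.png

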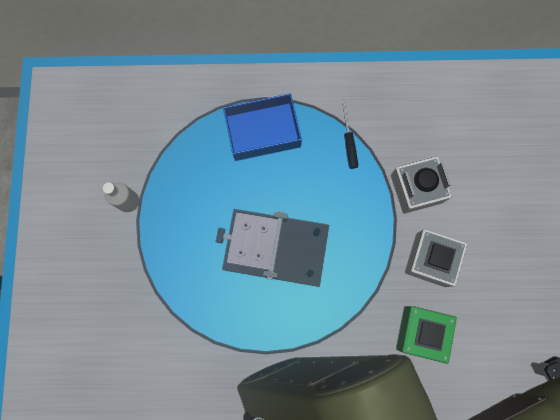

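Run:
```python
from h import *
for n in("top","scene"):
    d=np.load(f"{n}_d.npy"); W=cloud(n,d); x,y,z=W[...,0],W[...,1],W[...,2]
    R=(d>0)&(x>.33)&(x<.63)&(y>-.1)&(y<.25)
    f=lambda m:W[m]
    allm=R&(z>.008)
    r=cv2.minAreaRect(f(allm&(z<.02))[:,:2].astype(np.float32)); print(n,"base",r, np.median(z[allm&(z<.02)]))
    q=f(R&(z>.05)); 
    pl=f(R&(z>.045)&(z<.12))
    print("high",len(q),q.min(0),q.max(0))
    # plane fit of plate surface
    s=f(R&(z>.053)&(y>.06)&(y<.16)); A=np.c_[s[:,:2],np.ones(len(s))]; c=np.linalg.lstsq(A,s[:,2],rcond=None)[0]
    res=s[:,2]-A@c; k=abs(res)<.003; c=np.linalg.lstsq(A[k],s[k,2],rcond=None)[0]; print("plane",c,s[k].mean(0),np.arctan(np.hypot(*c[:2])))
    print("plate rect",cv2.minAreaRect(s[k][:,:2].astype(np.float32)))
    h=f(R&(z>.03)&(y>.19)); print("handle",len(h),h.mean(0),h.min(0),h.max(0))
    if len(h)>4:print(cv2.minAreaRect(h[:,:2].astype(np.float32)))
    b=f(R&(z>.064)); 
    b=f(R&(z>.058)&((x>.555)|(x<.45))); 
    np.set_printoptions(precision=3,suppress=True)
    for lo in(0,1):
        bb=b[(b[:,0]>.5)==lo]; print("brk",len(bb),bb.mean(0),bb.min(0),bb.max(0))
    B=(d>0)&(x>.55)&(x<.73)&(y>-.37)&(y<-.2)
    t=f(B&(z>.097)); p=np.load(f"{n}_p.npy")
    print("boxtop",cv2.minAreaRect(f(B&(z>.064)&(z<.075))[:,:2].astype(np.float32)))
    dark=B&(z>.097)&(z<.1045)&(p.max(-1)<45)
    print("btn",dark.sum(),f(dark).mean(0),cv2.minEnclosingCircle(f(dark)[:,:2].astype(np.float32)))
    g=B&(z>.1043); print("guard",cv2.minAreaRect(f(g)[:,:2].astype(np.float32)))
    c=p[150:300,200:330] if n=="top" else p[150:250,120:360]
    if n=="top":
        cv2.imwrite("pics/crop.png",np.hstack([cv2.resize(p[200:300,205:335,::-1],None,fx=4.5,fy=4.5,interpolation=2),cv2.resize(p[150:215,390:455,::-1],None,fx=3,fy=450/65,interpolation=2)]))
```

```text
top base ((0.48092010617256165, 0.06998906284570694), (0.2907865047454834, 0.3416295349597931), 0.8199132680892944) 0.012299489568015076
high 2790 [ 0.40301408 -0.03472179  0.05002254] [0.57095833 0.21903075 0.07486262]
plane [-0.00272298  0.00296282  0.06207889] [0.49582099 0.1116516  0.06105958] 0.004024025581980293
plate rect ((0.4864676892757416, 0.11040020734071732), (0.16694463789463043, 0.09903282672166824), 0.04133036732673645)
handle 132 [0.50835372 0.20599186 0.0616183 ] [0.44554252 0.19092011 0.05272805] [0.52962245 0.21903075 0.07058726]
((0.4875591993331909, 0.20511485636234283), (0.08432704210281372, 0.027506595477461815), 0.6299663186073303)
brk 354 [0.435 0.114 0.062] [0.403 0.072 0.058] [0.45  0.191 0.075]
brk 151 [0.56  0.107 0.063] [0.555 0.044 0.058] [0.57  0.172 0.072]
boxtop ((0.6373510956764221, -0.292680948972702), (0.1107117235660553, 0.11110842972993851), 14.53026294708252)
btn 157 [ 0.634 -0.29   0.1  ] ((0.6350998282432556, -0.2919623553752899), 0.029261933639645576)
guard ((0.6367917060852051, -0.2926553785800934), (0.05928000062704086, 0.0971920117735862
[... 344 characters left out ...]
09893607348203659, 0.16824211180210114), 86.08345794677734)
handle 115 [0.51  0.207 0.061] [0.447 0.19  0.048] [0.532 0.221 0.069]
((0.4894116520881653, 0.20579612255096436), (0.08486206084489822, 0.03081665188074112), 0.3424435257911682)
brk 206 [0.434 0.114 0.062] [0.404 0.073 0.058] [0.45  0.193 0.074]
brk 143 [0.561 0.105 0.063] [0.555 0.045 0.058] [0.571 0.174 0.072]
boxtop ((0.6394062042236328, -0.2901070713996887), (0.11137978732585907, 0.10970548540353775), 13.678677558898926)
btn 285 [ 0.641 -0.29   0.101] ((0.6376768350601196, -0.2888883948326111), 0.05123293772339821)
guard ((0.6378406286239624, -0.2904801070690155), (0.058115266263484955, 0.09680206328630447), 13.110689163208008)
```

View pics/crop.png

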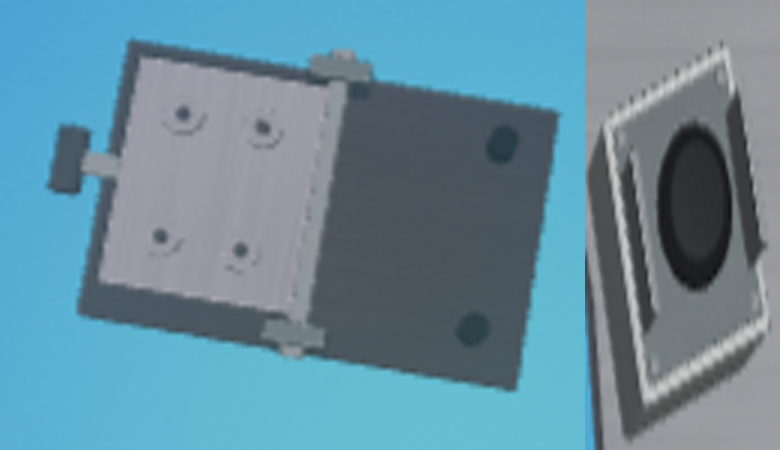

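The crop shows the plate lying level with its bosses up. The handle is at the left (crop px 68,160), the hinge runs along x≈340→290, and the palm button sits between its guards. Next I refine the fixture pose.

Run:
```python
from h import *
np.set_printoptions(precision=4,suppress=True)
for n in("top","scene"):
    d=np.load(f"{n}_d.npy"); p=np.load(f"{n}_p.npy").astype(int); W=cloud(n,d); x,y,z=W[...,0],W[...,1],W[...,2]
    nb=(p[...,2]-p[...,0]<45)
    m=((d>0)&nb&(x>.33)&(x<.63)&(y>-.1)&(y<.25)&(z>.006)).astype(np.uint8)
    m=cv2.morphologyEx(m,cv2.MORPH_OPEN,np.ones((2,2)))>0
    q=W[m&(z<.017)]; r=cv2.minAreaRect(q[:,:2].astype(np.float32)); print(n,"base",r)
    pl=W[m&(z>.057)&(z<.064)&(p.mean(-1)>120)]; print("plate",cv2.minAreaRect(pl[:,:2].astype(np.float32)))
    hh=W[m&(z>.045)&(y>.185)&(p.mean(-1)<110)]; hh=hh[abs(hh[:,0]-.51)<.04]; print("handle",len(hh),hh.mean(0),cv2.minAreaRect(hh[:,:2].astype(np.float32)),hh[:,2].max())
```

```text
top base ((0.48599565029144287, 0.0825534537434578), (0.27347221970558167, 0.1598922312259674), 80.02532958984375)
plate ((0.4927726686000824, 0.13299229741096497), (0.1399187594652176, 0.16650313138961792), 83.08477020263672)
handle 65 [0.509  0.2069 0.0625] ((0.509414792060852, 0.20705346763134003), (0.012034697458148003, 0.030964244157075882), 82.07124328613281) 0.069437234867884
scene base ((0.4701666831970215, 0.08890002965927124), (0.26296135783195496, 0.20295117795467377), 79.50332641601562)
plate ((0.5059100389480591, 0.1343494951725006), (0.132971853017807, 0.1506788730621338), 79.8106918334961)
handle 96 [0.5138 0.2078 0.0606] ((0.5026782751083374, 0.2024567872285843), (0.037042807787656784, 0.0538521334528923), 79.4704360961914) 0.0675428936604352
```

```bash
cat >> h.py <<'E'
def plan(tgt,yaw,n):
    """rows for straight move to tgt with even turn to yaw (tool down)"""
    o=ctrl.get_obs(); p=np.array(o["ee_pos"]); y0=o["eef_rot"][2]; s=(np.array(tgt)-p)/n; dy=(yaw-y0)/n
    for i in range(n):
        y=y0+i*dy; c,sn=np.cos(y),np.sin(y)
        d=[c*s[0]+sn*s[1],sn*s[0]-c*s[1],-s[2]]
        print('{"dp":[%s],"twist":%.2f},'%(",".join("%.2f"%(v/.04) for v in d),-np.degrees(dy)/4),end="")
    print()
E
python3 -c "
from h import *
plan([.510,.207,.15],1.396,24)"
```

```text
{"dp":[0.57,-0.54,0.06],"twist":-0.57},{"dp":[0.59,-0.52,0.06],"twist":-0.57},{"dp":[0.61,-0.49,0.06],"twist":-0.57},{"dp":[0.63,-0.47,0.06],"twist":-0.57},{"dp":[0.65,-0.44,0.06],"twist":-0.57},{"dp":[0.67,-0.42,0.06],"twist":-0.57},{"dp":[0.68,-0.39,0.06],"twist":-0.57},{"dp":[0.70,-0.36,0.06],"twist":-0.57},{"dp":[0.71,-0.33,0.06],"twist":-0.57},{"dp":[0.72,-0.31,0.06],"twist":-0.57},{"dp":[0.74,-0.28,0.06],"twist":-0.57},{"dp":[0.75,-0.25,0.06],"twist":-0.57},{"dp":[0.76,-0.22,0.06],"twist":-0.57},{"dp":[0.76,-0.19,0.06],"twist":-0.57},{"dp":[0.77,-0.16,0.06],"twist":-0.57},{"dp":[0.78,-0.13,0.06],"twist":-0.57},{"dp":[0.78,-0.10,0.06],"twist":-0.57},{"dp":[0.78,-0.06,0.06],"twist":-0.57},{"dp":[0.79,-0.03,0.06],"twist":-0.57},{"dp":[0.79,-0.00,0.06],"twist":-0.57},{"dp":[0.79,0.03,0.06],"twist":-0.57},{"dp":[0.78,0.06,0.06],"twist":-0.57},{"dp":[0.78,0.09,0.06],"twist":-0.57},{"dp":[0.78,0.12,0.06],"twist":-0.57},
```

Request:
{"op": "step_arm", "data": {"deltas": [{"dp":[0.57,-0.54,0.0],"twist":-0.57},{"dp":[0.59,-0.52,0.0],"twist":-0.57},{"dp":[0.61,-0.49,0.0],"twist":-0.57},{"dp":[0.63,-0.47,0.0],"twist":-0.57},{"dp":[0.65,-0.44,0.0],"twist":-0.57},{"dp":[0.67,-0.42,0.0],"twist":-0.57},{"dp":[0.68,-0.39,0.0],"twist":-0.57},{"dp":[0.7,-0.36,0.0],"twist":-0.57},{"dp":[0.71,-0.33,0.0],"twist":-0.57},{"dp":[0.72,-0.31,0.0],"twist":-0.57},{"dp":[0.74,-0.28,0.0],"twist":-0.57},{"dp":[0.75,-0.25,0.0],"twist":-0.57}], "gripper": 1}}

```text
time_s: 2.3
ee_pos: [0.3724, -0.1434, 0.2057]
eef_rot: [3.141, -0.0, 0.923]
force: [0.5, -0.3, -0.4]
grip_width: 0.0937
grip_force: 0.0
```

Request:
{"op": "step_arm", "data": {"deltas": [{"dp":[0.76,-0.22,0.06],"twist":-0.57},{"dp":[0.76,-0.19,0.06],"twist":-0.57},{"dp":[0.77,-0.16,0.06],"twist":-0.57},{"dp":[0.78,-0.13,0.06],"twist":-0.57},{"dp":[0.78,-0.1,0.06],"twist":-0.57},{"dp":[0.78,-0.06,0.06],"twist":-0.57},{"dp":[0.79,-0.03,0.06],"twist":-0.57},{"dp":[0.79,0,0.06],"twist":-0.57},{"dp":[0.79,0.03,0.06],"twist":-0.57},{"dp":[0.78,0.06,0.06],"twist":-0.57},{"dp":[0.78,0.09,0.06],"twist":-0.57},{"dp":[0.78,0.12,0.06],"twist":-0.57}]}}

```text
time_s: 3.5
ee_pos: [0.5083, 0.2093, 0.1766]
eef_rot: [3.141, -0.0, 1.401]
force: [-0.3, -0.2, -0.2]
grip_width: 0.0944
grip_force: 0.0
```

Request:
{"op": "step_arm", "data": {"deltas": [{"dp":[-0.04,0.06,0.5],"twist":0},{"dp":[0,0,0.5],"twist":0},{"dp":[0,0,0.5],"twist":0},{"dp":[0,0,0.5],"twist":0},{"dp":[0,0,0.5],"twist":0},{"dp":[0,0,0.4],"twist":0},{"dp":[0,0,0.3],"twist":0},{"dp":[0,0,0.2],"twist":0},{"dp":[0,0,0],"twist":0}]}}

```text
time_s: 4.4
ee_pos: [0.5097, 0.206, 0.0399]
eef_rot: [-3.141, 0.001, 1.399]
force: [0.5, 0.9, 0.7]
grip_width: 0.0943
grip_force: 0.0
```

Run:
```python
from h import *
out=[]
for n,(r,c) in {"top":((190,300),(190,320)),"scene":((150,260),(250,380))}.items():
    p,d=shot(n); out.append(cv2.resize(p[r[0]:r[1],c[0]:c[1],::-1],(390,330),interpolation=2))
cv2.imwrite("pics/near.png",np.hstack(out)); o=ctrl.get_obs(); print(o["ee_pos"],o["force"])
```

```text
[0.51031308 0.20615744 0.04114719] [ 0.27097003  0.57093388 -0.15208145]
```

View pics/near.png

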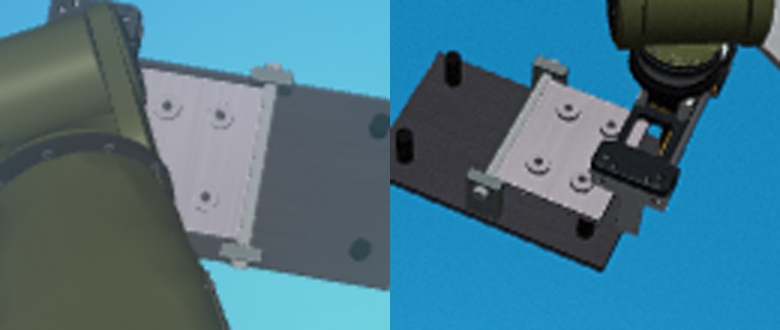

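The picture shows the gripper over the handle end of the plate (scene crop px 635,170), straddling it. I'll close the fingers.

Request:
{"op": "step_arm", "data": {"deltas": [{"dp":[0,0,0],"twist":0},{"dp":[0,0,0],"twist":0},{"dp":[0,0,0],"twist":0},{"dp":[0,0,0],"twist":0},{"dp":[0,0,0],"twist":0},{"dp":[0,0,0],"twist":0},{"dp":[0,0,0],"twist":0},{"dp":[0,0,0],"twist":0},{"dp":[0,0,0],"twist":0},{"dp":[0,0,0],"twist":0}], "gripper": -1, "squeeze": 20}}

```text
time_s: 5.5
ee_pos: [0.5106, 0.206, 0.0408]
eef_rot: [3.14, -0.0, 1.399]
force: [5.0, -0.9, -1.5]
grip_width: 0.0357
grip_force: 20.0
```

Request:
{"op": "step_arm", "data": {"deltas": [{"dp":[-0.008,0,-0.241],"twist":0},{"dp":[-0.025,0,-0.239],"twist":0},{"dp":[-0.042,0,-0.237],"twist":0},{"dp":[-0.058,0,-0.234],"twist":0},{"dp":[-0.074,0,-0.229],"twist":0},{"dp":[-0.09,0,-0.223],"twist":0},{"dp":[-0.106,0,-0.216],"twist":0},{"dp":[-0.12,0,-0.209],"twist":0},{"dp":[-0.135,0,-0.2],"twist":0},{"dp":[-0.148,0,-0.19],"twist":0},{"dp":[-0.161,0,-0.179],"twist":0},{"dp":[-0.173,0,-0.167],"twist":0}]}}

```text
time_s: 6.7
ee_pos: [0.5023, 0.1607, 0.1431]
eef_rot: [3.141, 0.0, 1.399]
force: [6.0, -1.8, -6.8]
grip_width: 0.0362
grip_force: 20.0
```

Request:
{"op": "step_arm", "data": {"deltas": [{"dp":[-0.184,0,-0.155],"twist":0},{"dp":[-0.195,0,-0.142],"twist":0},{"dp":[-0.204,0,-0.128],"twist":0},{"dp":[-0.213,0,-0.113],"twist":0},{"dp":[-0.22,0,-0.098],"twist":0},{"dp":[-0.226,0,-0.082],"twist":0},{"dp":[-0.231,0,-0.066],"twist":0},{"dp":[-0.236,0,-0.05],"twist":0},{"dp":[-0.238,0,-0.033],"twist":0},{"dp":[-0.24,0,-0.017],"twist":0},{"dp":[-0.241,0,0],"twist":0},{"dp":[-0.24,0,0.017],"twist":0}]}}

```text
time_s: 7.9
ee_pos: [0.4834, 0.0554, 0.1781]
eef_rot: [-3.141, -0.0, 1.399]
force: [-2.9, 4.7, -1.7]
grip_width: 0.0357
grip_force: 20.0
```

Request:
{"op": "step_arm", "data": {"deltas": [{"dp":[-0.238,0,0.033],"twist":0},{"dp":[-0.236,0,0.05],"twist":0},{"dp":[-0.231,0,0.066],"twist":0},{"dp":[-0.226,0,0.082],"twist":0},{"dp":[-0.22,0,0.098],"twist":0},{"dp":[-0.213,0,0.113],"twist":0},{"dp":[-0.204,0,0.128],"twist":0},{"dp":[-0.195,0,0.142],"twist":0},{"dp":[-0.184,0,0.155],"twist":0},{"dp":[-0.173,0,0.167],"twist":0}]}}

```text
time_s: 8.9
ee_pos: [0.4683, -0.0288, 0.1368]
eef_rot: [-3.14, 0.001, 1.399]
force: [-9.7, -1.0, 6.1]
grip_width: 0.0358
grip_force: 20.0
```

Request:
{"op": "step_arm", "data": {"deltas": [{"dp":[-0.161,-0.01,0.179],"twist":0},{"dp":[-0.148,-0.01,0.19],"twist":0},{"dp":[-0.135,-0.01,0.2],"twist":0},{"dp":[-0.12,-0.01,0.209],"twist":0},{"dp":[-0.106,0,0.216],"twist":0},{"dp":[-0.09,0,0.223],"twist":0},{"dp":[-0.074,0,0.229],"twist":0},{"dp":[-0.058,0,0.234],"twist":0},{"dp":[-0.023,0,0.118],"twist":0},{"dp":[-0.019,0,0.119],"twist":0},{"dp":[-0.015,0,0.12],"twist":0},{"dp":[-0.01,0,0.12],"twist":0}]}}

```text
time_s: 10.1
ee_pos: [0.4613, -0.0667, 0.0507]
eef_rot: [3.141, 0.002, 1.399]
force: [-3.3, -7.6, 2.8]
grip_width: 0.0359
grip_force: 20.0
```

Request:
{"op": "step_arm", "data": {"deltas": [{"dp":[0,0,0.06],"twist":0},{"dp":[0,0,0.06],"twist":0},{"dp":[0,0,0.06],"twist":0},{"dp":[0,0,0.06],"twist":0},{"dp":[0,0,0.0],"twist":0}]}}

```text
time_s: 10.6
ee_pos: [0.4613, -0.0668, 0.0409]
eef_rot: [3.141, 0.002, 1.399]
force: [-1.1, -9.7, -2.4]
grip_width: 0.0363
grip_force: 20.0
```

Request:
{"op": "step_arm", "data": {"deltas": [{"dp":[0.05,0,0.03],"twist":0},{"dp":[0,0,0.03],"twist":0},{"dp":[0,0,0.02],"twist":0},{"dp":[0,0,0],"twist":0}]}}

```text
time_s: 11.0
ee_pos: [0.4616, -0.0655, 0.0379]
eef_rot: [3.141, 0.003, 1.399]
force: [-4.2, -15.6, 1.2]
grip_width: 0.0354
grip_force: 20.0
```

Request:
{"op": "step_arm", "data": {"deltas": [{"dp":[-0.06,0,0],"twist":0},{"dp":[-0.06,0,0],"twist":0},{"dp":[-0.03,0,0.02],"twist":0},{"dp":[0,0,0.02],"twist":0},{"dp":[0,0,0],"twist":0}]}}

```text
time_s: 11.5
ee_pos: [0.4612, -0.0672, 0.0361]
eef_rot: [3.141, -0.003, 1.399]
force: [6.5, 24.9, -1.9]
grip_width: 0.0359
grip_force: 20.0
```

Request:
{"op": "step_arm", "data": {"deltas": [{"dp":[0.08,0,0],"twist":0},{"dp":[0,0,0],"twist":0}]}}

```text
time_s: 11.7
ee_pos: [0.4613, -0.0668, 0.0362]
eef_rot: [3.141, 0.002, 1.399]
force: [-0.6, -4.8, -1.0]
grip_width: 0.036
grip_force: 20.0
```

Request:
{"op": "step_arm", "data": {"deltas": [{"dp":[0,0,0],"twist":0},{"dp":[0,0,0],"twist":0},{"dp":[0,0,0],"twist":0},{"dp":[0,0,0],"twist":0},{"dp":[0,0,0],"twist":0}], "gripper": 0.6}}

```text
time_s: 12.2
ee_pos: [0.4612, -0.0659, 0.0359]
eef_rot: [3.142, 0.0, 1.399]
force: [-0.1, 0.2, 0.7]
grip_width: 0.0726
grip_force: 0.0
```

Request:
{"op": "step_arm", "data": {"deltas": [{"dp":[0,0,-0.3],"twist":0},{"dp":[0,0,-0.6],"twist":0},{"dp":[0,0,-1],"twist":0},{"dp":[0,0,-1],"twist":0},{"dp":[0,0,-0.6],"twist":0},{"dp":[0,0,0],"twist":0}]}}

```text
time_s: 12.8
ee_pos: [0.4625, -0.0661, 0.1799]
eef_rot: [3.135, 0.0, 1.399]
force: [-0.1, -0.0, -0.3]
grip_width: 0.0751
grip_force: 0.0
```

Run:
```python
from h import *
np.set_printoptions(precision=4,suppress=True)
e=np.array([.174,.985])
for n in("top","scene"):
    p,d=shot(n); W=cloud(n,d); cv2.imwrite(f"pics/{n}1.png",p[:,:,::-1])
    L=(W[...,:2]-[.486,.071])@np.array([[.985,.174],[-.174,.985]]) .T if False else None
    q=W-np.array([.486,.071,0]); a=q[...,0]*.985-q[...,1]*.174; b=q[...,0]*.174+q[...,1]*.985; z=W[...,2]
    for lo,hi in((-.11,-.09),(-.085,-.06),(-.05,-.02)):
        m=(d>0)&(abs(a)<.055)&(b>lo)&(b<hi)&(z<.08); print(n,lo,m.sum(),np.percentile(z[m],[5,25,50,75,95]))
    m=(d>0)&(abs(a)<.016)&(b<-.13)&(b>-.145)&(z>.03)&(z<.09); print("handle z",m.sum(),z[m].max() if m.any() else 0)
print(ctrl.get_obs()["ee_pos"],ctrl.get_obs()["force"])
```

```text
top -0.11 140 [0.0609 0.0625 0.0644 0.066  0.0678]
top -0.085 470 [0.0602 0.0627 0.0645 0.0673 0.0731]
top -0.05 555 [0.0588 0.061  0.063  0.0664 0.0713]
handle z 0 0
scene -0.11 174 [0.0425 0.0633 0.0649 0.0663 0.0678]
scene -0.085 348 [0.0112 0.062  0.0643 0.0684 0.0735]
scene -0.05 351 [0.0123 0.0606 0.0627 0.0662 0.071 ]
handle z 29 0.07338912052674784
[ 0.4611 -0.0659  0.1761] [ 0.355   0.4026 -0.3738]
```

View pics/scene1.png

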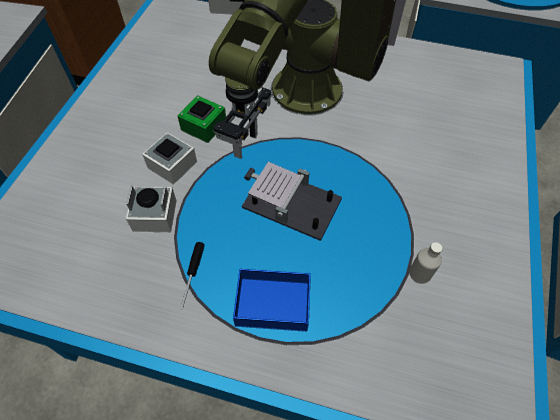

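Five ribs are up (px 275,183), but the plate slopes up about 1–2° at the free edge. I'll press the handle down with the fingers closed.

Request:
{"op": "step_arm", "data": {"deltas": [{"dp":[0,0,0.3],"twist":0},{"dp":[0,0,0.5],"twist":0},{"dp":[0,0,0.5],"twist":0},{"dp":[0,0,0.5],"twist":0},{"dp":[0,0,0.4],"twist":0},{"dp":[0,0,0.2],"twist":0},{"dp":[0,0,0.1],"twist":0},{"dp":[0,0,0.05],"twist":0},{"dp":[0,0,0.05],"twist":0},{"dp":[0,0,0.05],"twist":0},{"dp":[0,0,0.0],"twist":0}], "gripper": -1}}

```text
time_s: 14.0
ee_pos: [0.4613, -0.0659, 0.07]
eef_rot: [3.141, 0.0, 1.399]
force: [0.4, -0.3, -0.6]
grip_width: 0.0005
grip_force: 0.0
```

Request:
{"op": "step_arm", "data": {"deltas": [{"dp":[0,0,0.03],"twist":0},{"dp":[0,0,0.03],"twist":0},{"dp":[0,0,0.0],"twist":0}]}}

```text
time_s: 14.3
ee_pos: [0.4613, -0.0659, 0.0675]
eef_rot: [3.141, 0.0, 1.399]
force: [-0.7, -0.5, 1.2]
grip_width: 0.0003
grip_force: 0.3
```

Request:
{"op": "step_arm", "data": {"deltas": [{"dp":[0,0,0.03],"twist":0},{"dp":[0,0,0.03],"twist":0},{"dp":[0,0,0.03],"twist":0},{"dp":[0,0,0.0],"twist":0}]}}

```text
time_s: 14.7
ee_pos: [0.4613, -0.066, 0.064]
eef_rot: [3.141, 0.0, 1.399]
force: [-0.7, -1.3, 4.2]
grip_width: 0.0007
grip_force: 2.4
```

Request:
{"op": "step_arm", "data": {"deltas": [{"dp":[0,0,0.03],"twist":0},{"dp":[0,0,0.0],"twist":0}]}}

```text
time_s: 14.9
ee_pos: [0.4614, -0.066, 0.0635]
eef_rot: [3.141, 0.0, 1.399]
force: [-5.7, 0.1, 16.5]
grip_width: 0.0002
grip_force: 8.3
```

Request:
{"op": "step_arm", "data": {"deltas": [{"dp":[0,0,-0.3],"twist":0},{"dp":[0,0,-0.6],"twist":0},{"dp":[0,0,-0.9],"twist":0},{"dp":[0,0,-0.9],"twist":0},{"dp":[0,0,-0.4],"twist":0},{"dp":[0,0,0],"twist":0}]}}

```text
time_s: 15.5
ee_pos: [0.462, -0.066, 0.1889]
eef_rot: [3.137, 0.0, 1.399]
force: [0.2, -0.4, 0.1]
grip_width: 0.0005
grip_force: 0.0
```

Run:
```python
from h import *
np.set_printoptions(precision=4,suppress=True)
for n in("top","scene"):
    p,d=shot(n); W=cloud(n,d)
    q=W-np.array([.486,.071,0]); a=q[...,0]*.985-q[...,1]*.174; b=q[...,0]*.174+q[...,1]*.985; z=W[...,2]
    for lo,hi in((-.11,-.09),(-.085,-.06),(-.05,-.02)):
        m=(d>0)&(abs(a)<.055)&(b>lo)&(b<hi)&(z>.05)&(z<.08); print(n,lo,m.sum(),np.percentile(z[m],[5,25,50,75,95]))
plan([.6372,-.291,.15],1.399,10)
```

```text
top -0.11 156 [0.0564 0.0584 0.06   0.0616 0.0637]
top -0.085 465 [0.0567 0.0593 0.0609 0.0635 0.0689]
top -0.05 549 [0.057  0.0592 0.061  0.0647 0.0702]
scene -0.11 161 [0.0565 0.0582 0.0599 0.0615 0.0639]
scene -0.085 288 [0.057  0.0594 0.0613 0.0651 0.0703]
scene -0.05 307 [0.0571 0.0594 0.0618 0.0659 0.0703]
{"dp":[-0.48,0.53,0.09],"twist":-0.00},{"dp":[-0.48,0.53,0.09],"twist":-0.00},{"dp":[-0.48,0.53,0.09],"twist":-0.00},{"dp":[-0.48,0.53,0.09],"twist":-0.00},{"dp":[-0.48,0.53,0.09],"twist":-0.00},{"dp":[-0.48,0.53,0.09],"twist":-0.00},{"dp":[-0.48,0.53,0.09],"twist":-0.00},{"dp":[-0.48,0.53,0.09],"twist":-0.00},{"dp":[-0.48,0.53,0.09],"twist":-0.00},{"dp":[-0.48,0.53,0.09],"twist":-0.00},
```

The plate is flat now, so I move to the palm button.

Request:
{"op": "step_arm", "data": {"deltas": [{"dp":[-0.48,0.53,0.09],"twist":0},{"dp":[-0.48,0.53,0.09],"twist":0},{"dp":[-0.48,0.53,0.09],"twist":0},{"dp":[-0.48,0.53,0.09],"twist":0},{"dp":[-0.48,0.53,0.09],"twist":0},{"dp":[-0.48,0.53,0.09],"twist":0},{"dp":[-0.48,0.53,0.09],"twist":0},{"dp":[-0.48,0.53,0.09],"twist":0},{"dp":[-0.48,0.53,0.09],"twist":0},{"dp":[-0.48,0.53,0.09],"twist":0},{"dp":[0,0,0],"twist":0}]}}

```text
time_s: 16.7
ee_pos: [0.6371, -0.2931, 0.1466]
eef_rot: [-3.137, -0.001, 1.397]
force: [0.5, -0.1, -0.2]
grip_width: 0.0005
grip_force: 0.0
```

Request:
{"op": "step_arm", "data": {"deltas": [{"dp":[0,0,0.4],"twist":0},{"dp":[0,0,0.4],"twist":0},{"dp":[0,0,0.2],"twist":0},{"dp":[0,0,0.1],"twist":0},{"dp":[0,0,0],"twist":0}]}}

```text
time_s: 17.2
ee_pos: [0.637, -0.2909, 0.1062]
eef_rot: [-3.141, -0.0, 1.399]
force: [-0.1, -1.2, 0.2]
grip_width: 0.0002
grip_force: 0.0
```

Request:
{"op": "step_arm", "data": {"deltas": [{"dp":[0,0,0.08],"twist":0},{"dp":[0,0,0.06],"twist":0},{"dp":[0,0,0.06],"twist":0},{"dp":[0,0,0.06],"twist":0},{"dp":[0,0,0.05],"twist":0},{"dp":[0,0,0.02],"twist":0},{"dp":[0,0,0],"twist":0}]}}

```text
time_s: 17.9
ee_pos: [0.6375, -0.2914, 0.0944]
eef_rot: [3.14, 0.0, 1.399]
force: [-2.4, 1.9, 6.5]
grip_width: 0.0003
grip_force: 3.8
```

Request:
{"op": "step_arm", "data": {"deltas": [{"dp":[0,0,0.03],"twist":0},{"dp":[0,0,0.02],"twist":0},{"dp":[0,0,0],"twist":0}]}}

```text
time_s: 18.2
ee_pos: [0.6377, -0.2915, 0.0941]
eef_rot: [3.139, 0.001, 1.399]
force: [-6.6, 4.4, 20.5]
grip_width: 0.0005
grip_force: 9.6
```

The button is fully down, with the force rising to 20 N. I hold it there, then release.

Request:
{"op": "step_arm", "data": {"deltas": [{"dp":[0,0,0],"twist":0},{"dp":[0,0,0],"twist":0},{"dp":[0,0,0],"twist":0},{"dp":[0,0,0],"twist":0},{"dp":[0,0,0],"twist":0},{"dp":[0,0,0],"twist":0},{"dp":[0,0,0],"twist":0},{"dp":[0,0,0],"twist":0},{"dp":[0,0,0],"twist":0},{"dp":[0,0,0],"twist":0},{"dp":[0,0,0],"twist":0},{"dp":[0,0,0],"twist":0}]}}

```text
time_s: 19.4
ee_pos: [0.6377, -0.2915, 0.0941]
eef_rot: [3.139, 0.001, 1.399]
force: [-6.7, 4.3, 19.3]
grip_width: 0.0001
grip_force: 9.6
```

Request:
{"op": "step_arm", "data": {"deltas": [{"dp":[0,0,0],"twist":0},{"dp":[0,0,0],"twist":0},{"dp":[0,0,-0.1],"twist":0},{"dp":[0,0,-0.2],"twist":0},{"dp":[0,0,-0.4],"twist":0},{"dp":[0,0,-0.8],"twist":0},{"dp":[0,0,-0.8],"twist":0},{"dp":[0,0,-0.4],"twist":0},{"dp":[0,0,0],"twist":0},{"dp":[0,0,0],"twist":0}]}}

```text
time_s: 20.4
ee_pos: [0.637, -0.2913, 0.1989]
eef_rot: [-3.141, -0.0, 1.399]
force: [-0.4, 0.1, -0.7]
grip_width: 0.0007
grip_force: 0.0
```

Run:
```python
from h import *
p,d=shot("scene"); W=cloud("scene",d); cv2.imwrite("pics/end.png",p[:,:,::-1])
m=(d>0)&(np.hypot(W[...,0]-.6372,W[...,1]+.291)<.02)&(W[...,2]<.12); print(m.sum(),np.median(W[m][:,2]))
q=W-np.array([.486,.071,0]); a=q[...,0]*.985-q[...,1]*.174; b=q[...,0]*.174+q[...,1]*.985; z=W[...,2]
for lo,hi in((-.11,-.09),(-.05,-.02)):
    m=(d>0)&(abs(a)<.055)&(b>lo)&(b<hi)&(z>.05)&(z<.08); print(np.percentile(z[m],[25,50]))
```

```text
153 0.10240298227150946
[0.05881719 0.06029672]
[0.05979503 0.06171748]
```

View pics/end.png

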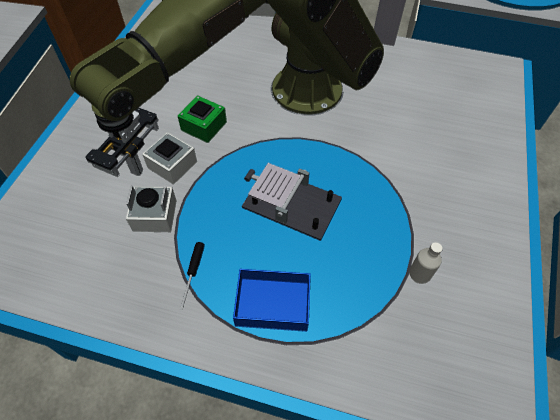

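The final picture shows the plate flat with its ribs up (px 275,183), the palm button back up (px 148,198), and the bin, screwdriver and bottle where they were.

```bash
python3 -c "
from station import ctrl
print(ctrl.hand_in())"
```

```text
the job is handed in; nothing more can be done
None
```

The job is handed in: the plate lies flat with its ribs up, and after that the palm button was pressed fully down for over a second and came back up; the key, bin, screwdriver and bottle were not touched.

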